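# Put a wound bobbin away in the push-to-open drawer

### The arm

A 6-joint arm with a two-finger parallel gripper is mounted at the origin on a cart in front of the work surface, level with it; the furniture and walls round the work are solid. World frame = base frame: x ahead of the robot, y to its left, z up, the work surface at z = 0. Lengths are in m, angles in degrees, forces in N, time in s.
With the tool pointing down it reaches from about 0.35 to 0.875 m from the base axis. Payload 4.2 kg.
Tool frame: the origin (TCP) lies on the centre line of the jaws, within the pads' length; the fingertips stand 19 mm ahead of it and the grasp point (between the pads) is the TCP; x points along the fingers, y is the direction in which the jaws open and shut, and the axes are right-handed (so a half turn about x gives the same grasp; the last joint's range is limited). The gripper opens to 87 mm and grips with 3 to 60 N. Pads are 19 mm wide; open, the fingers measure 117 mm over their backs; the gripper's body (75 mm by 190 mm) begins 51 mm behind the grasp point.
Start: joints at [-53.881, 22.042, 0.453, 0, -68.411, -14.817], TCP at [0.227, -0.582, 0.242] pointing down, gripper open.
Joint ranges: [-179.83, 179.83], [-69.29, 118.12], [-61.27, 80.66], [-181.25, 117.63], [-171.15, -9.14], [-177.46, 177.46]. Speed limits (degrees/s): [159.86, 159.86, 180, 180, 180, 180].

### API

Orientations are given as a 3x3 rotation matrix whose columns are the frame's x, y, z axes.
In Python, from station import r, viewer, job, spotter gives the robot as it stands.
- The arm moves only by the tool play_rows, never from a script. Its argument "commands" is a list of rows, each an object of numbers: "fingers": the gripper command: -1 is fully open, 1 is shut, values between are in proportion; "tx", "ty", "tz": the shift along the tool's x, y, z normalised to -1 to 1, where 1 is 750 mm; "ax", "ay", "az": the turn, a rotation vector about the tool's x, y, z normalised to -1 to 1, where 1 is pi rad. In form: [{"fingers": .., "tx": .., "ty": .., "tz": .., "ax": .., "ay": .., "az": ..}, ...]. A call has 1 to 5 rows; each row is the pose to reach, as a shift and turn from the pose commanded when the call began, along the tool's axes at that moment, turning the shorter way round; what a row does not reach only later rows make up. A row lasts 1/12 s, in which the tool goes at most 41.7 mm and 7.16 degrees, less where a joint would pass 70% of its speed; a pose out of reach is approached as far as the arm can. A call with a number of a shift or a turn outside -1 to 1 is refused whole. A call with a gripper value outside its range is refused whole. The fingers move at their own pace and stop on an object; the grip force is fixed at half the most. Time passes only in rows, so rows that repeat a pose let the fingers close. It gives the time, the measured TCP pose, the force and the opening at its end, in the units of the state.
- r.sense(): the state, without advancing time (a new reading comes with each control period).
- viewer.capture(name): name is "scene" or "top"; returns a dict with "image" (400x640x3 uint8, red, green, blue), "fx", "fy", "cx", "cy" (pixels), "R" (3x3) and "t" (3): a world point X has camera coordinates R X + t. Camera axes: x right, y down, z forward; pixel columns grow to the right and rows downward; lengths in m; the calibration is good to about 2 mm. A picture is of the moment at which its call begins. There is no depth.
- job.finish_job(): hands the job in, once; it reports no verdict.
Trained networks look in a picture, given as the dict that the camera call returned (one of the last four; its "shot" number tells which), for a name from the list of things; names that differ only in an ending like _2 or _b are one class to them, and where a whole thing is asked for, a point or a joint stands for the part that bears it (a point fixed in the world has none). Each returns a list of dicts, best first, with "score" (0 to 1); they miss things now and then, are a little off and sometimes report something else, mostly with a low value. They report only what shows in the picture. A call takes as long as a camera call.
- spotter.find_in(name, picture): "uv" ([column, row] in pixels, amid what is visible of it).
- spotter.silhouettes(name, picture): "region" (400x640 bool, what is visible of it) and "uv" ([column, row] in pixels, amid what is visible of it).
The state is a dict: "time_s": time; "joints": joint angles; "joint_velocities": joint speeds; "effort": joint torques, N m; "tcp_pos": TCP position; "ee_rot": TCP orientation; "wrist_force": force on the tool from outside, world axes, zero at the start; "moment": the same for the moment, N m; "gripper_width": opening from 0.0 (shut) to 1.0 (fully open).
Only numpy, scipy, OpenCV 4.12 (cv2) and the standard library are available. Lean on these libraries where they do the work, as an engineer would, in place of code of your own. Each camera call takes 0.05 s, during which the arm holds its last target. There are 200 camera calls.

### The job

Put the wound bobbin that stands on the bench away in the small handleless drawer unit: press the drawer front inward until the touch latch lets go and the drawer springs ajar, stand the bobbin upright in the empty middle compartment, and push the drawer home until it latches shut again. Feel for the latch's end stop both times and never press on it harder than 15 N; leave the two stored bobbins standing in their compartments, and do not disturb the tweezers, the side cutters or the flux tin.

Things in the scene. Friction and masses are not known exactly. Their poses are not given: they have to be found in the camera images.
- drawer_unit: Drawer unit: grey sheet-steel bench-top case, bare metal drawer front, no handle; fixed. 124 (x) x 172 (y) x 72 mm high. Origin under its middle, on the bench, z up; the drawer opens along the unit's own -x, towards the robot. In this frame the case runs from x = -62 to +62 mm, its roof only from x = -33 mm. While the drawer is within 10 mm of shut, press on it with less than 15 N.
- drawer (a joint): Drawer position in m along the unit's -x: 0 (to 0.001) latched shut, positive pulled out (limit 0.080), negative pressed in behind the latched place. Released, a spring ejector throws it out to about 0.035 and it stays there (3 N at 0.034, 6 N at 0, 7 N at -0.014, plus about 1 N of rubbing in the slide and damping of 22 N s/m). The drawer weighs 0.8 kg.
- latch (a point): Hidden push-push touch latch, fixed in the case at unit x = 15, z = 11 mm. It works when the front is pressed in to its end stop and let come back: from shut it frees the drawer, from open it holds it at 0. A press ending over 0.5 mm before the stop does nothing. The stop lies 6.5 to 15 mm behind 0, new in each start, and can only be felt: 8 to 9 N before it, then a steep rise; 13 N seats it.
- drawer_front (a point): Middle of the drawer front's upper outer edge; moves with the drawer (unit x = -62 mm, level with the case's side walls, when latched); axes as the unit's. The front is a flat plate 12 mm thick and 164 mm wide between the side walls, z = 9 to 72 mm. From above, the gap between its inner face and the roof edge is 17 mm plus the drawer position; the plate can be hooked there to pull it.
- middle_bay (a point): Middle of the floor of the drawer's middle compartment; moves with the drawer (unit x = -5 mm, y = 0, z = 25 mm when latched); axes as the unit's. Three compartments lie side by side along y, each 90 mm long (x) and about 45 mm wide, parted by 3 mm dividers at y = +-24.5 mm, 22 mm high; outer walls 33 mm high. Fully out, they are wholly clear of the roof.
- bobbin: The bobbin to be put away: an orange wound bobbin standing upright on its flange on the bench, right of the drawer unit, a cylinder 21.4 mm in diameter and 20 mm high, 28 g, with a thin stiff wire tail that points to its own -y. Origin on the underside, 6 mm from the cylinder's axis; z up along the axis.
- bobbin_middle (a point): Middle of that bobbin's cylinder (on its axis, 10 mm above its underside).
- stored_bobbin_l: Like bobbin, standing in the compartment at +y of the middle one (the left one as the robot sees it). Origin as for bobbin.
- stored_l_middle (a point): Middle of the cylinder of stored_bobbin_l.
- stored_bobbin_r: Like bobbin, standing in the compartment at -y of the middle one (the right one). Origin as for bobbin.
- stored_r_middle (a point): Middle of the cylinder of stored_bobbin_r.
- tweezers: Bystander: steel tweezers 16x121x8 mm lying on the roof of the drawer unit. Origin under their middle, long along y.
- side_cutter: Bystander: side cutters 43x115x12 mm lying on the bench left of the unit. Origin under their middle, long along y.
- flux_tin: Bystander: round tin, 63 mm in diameter, 22 mm high, on the bench right of the unit. Origin under its middle.

How it is judged (in metres and radians):
On the way, in this order (a step that is already met when the one before it is completed fails the run):
1. the drawer front is pressed in to release the touch latch (value of joint drawer below -0.005 m), for 0.02 s.
2. the drawer has sprung open (value of joint drawer above 0.02 m), for 0.1 s.
3. the bobbin stands upright in the middle compartment, let go (x of bobbin_middle in the frame of middle_bay between -0.045 and 0.045 m and y of bobbin_middle in the frame of middle_bay between -0.015 and 0.015 m and z of bobbin_middle in the frame of middle_bay between 0.005 and 0.016 m and angle between bobbin's own z axis and vertical below 0.2 rad and contact force between the fingers and bobbin below 0.05 N and linear speed of bobbin below 0.03 m/s), for 0.2 s.
4. the drawer is pushed home to the latch's stop (value of joint drawer below -0.005 m), for 0.02 s.
At the end, for the whole second after the job is handed in: The drawer is latched shut (within 2 mm of its latched position, held by the latch alone); the bobbin stands upright (within 0.2 rad) on the floor of the middle compartment, and the two stored bobbins still stand upright in their left and right compartments (value of joint drawer between -0.002 and 0.002 m and x of bobbin_middle in the frame of middle_bay between -0.045 and 0.045 m and y of bobbin_middle in the frame of middle_bay between -0.015 and 0.015 m and z of bobbin_middle in the frame of middle_bay between 0.005 and 0.016 m and angle between each of bobbin, stored_bobbin_l, stored_bobbin_r's own z axis and vertical below 0.2 rad and x of stored_l_middle in the frame of middle_bay between -0.045 and 0.045 m and y of stored_l_middle in the frame of middle_bay between 0.03 and 0.066 m and z of stored_l_middle in the frame of middle_bay between 0.005 and 0.016 m and x of stored_r_middle in the frame of middle_bay between -0.045 and 0.045 m and y of stored_r_middle in the frame of middle_bay between -0.066 and -0.03 m and z of stored_r_middle in the frame of middle_bay between 0.005 and 0.016 m); the robot touches nothing.
It fails at once if the robot presses on the drawer unit with more than 15 N while the drawer is shut or nearly shut (within 10 mm), where the latch works (value of joint drawer below 0.01 m and contact force between any of the arm, the fingers and drawer_unit above 15 N).
It fails at once if the tweezers, side cutters or flux tin are shifted by more than 30 mm (distance of any of tweezers, side_cutter, flux_tin from where it was at the start of the episode above 0.03 m).
It also fails if it takes over 72 s, if anything falls off the work surface, if the arm or the gripper's body presses on something with over 40 N, if the wrist force passes 120 N, or if a joint passes its speed limit or range.

## Working session

There is one attempt and no reset: what is moved stays moved. The work goes in short steps, Python scripts to look and compute and a tool call to move; the robot and the scene stay as the last step left them, time stands still between calls to the robot, and variables do not carry over. Pictures are saved under pics/ and viewed, about 8 in all and at most 12, crops included, and the job is handed in when it is done.

Besides the shell and the picture viewer there is one more tool, called by a JSON object that holds its "name" and its "arguments", one argument or row to a line. play_rows: Moves the arm, as the interface text tells. Its arguments: {"type":"object","properties":{"commands":{"type":"array"}},"required":["commands"]}

```bash
ls; mkdir -p pics
cat > h.py <<'E'
import numpy as np, cv2
from station import r, viewer, job, spotter
def ray(c,uv):
    R=np.array(c["R"]);t=np.array(c["t"]);d=R.T@np.array([(uv[0]-c["cx"])/c["fx"],(uv[1]-c["cy"])/c["fy"],1]);return -R.T@t,d/np.linalg.norm(d)
def atz(c,uv,z):
    o,d=ray(c,uv);return o+d*(z-o[2])/d[2]
def tri(c1,u1,c2,u2):
    o1,d1=ray(c1,u1);o2,d2=ray(c2,u2)
    s=np.linalg.lstsq(np.c_[d1,-d2],o2-o1,rcond=None)[0];p=o1+s[0]*d1;q=o2+s[1]*d2
    return (p+q)/2,np.linalg.norm(p-q)
def proj(c,X):
    p=np.array(c["R"])@np.array(X)+np.array(c["t"]);return np.array([c["fx"]*p[0]/p[2]+c["cx"],c["fy"]*p[1]/p[2]+c["cy"]])
def save(c,n,crop=None,k=1):
    im=c["image"][...,::-1]
    if crop: x0,y0,x1,y1=crop; im=im[y0:y1,x0:x1]
    cv2.imwrite("pics/"+n+".png",cv2.resize(im,None,fx=k,fy=k,interpolation=cv2.INTER_CUBIC))
E
python3 - <<'E'
from h import *
np.set_printoptions(precision=4,suppress=True)
s=r.sense();print(s)
a=viewer.capture("scene");b=viewer.capture("top")
for c in(a,b):print(-np.array(c["R"]).T@c["t"],np.array(c["R"])[2],c["fx"])
im=np.vstack([a["image"],b["image"]])
cv2.imwrite("pics/p1.png",cv2.resize(im[...,::-1],None,fx=.75,fy=.75,interpolation=cv2.INTER_AREA))
for n in["drawer_unit","drawer_front","bobbin","stored_bobbin_l","tweezers","side_cutter","flux_tin"]:
    print(n)
    for c in(a,b):print([(np.round(x["uv"],1),round(x["score"],2)) for x in spotter.find_in(n,c)[:4]])
E
```

```text
pics
{'time_s': 0.0, 'joints': array([-53.883 ,  22.0916,   0.3782,  -0.0306, -68.4117, -14.8165]), 'joint_velocities': array([-0.0735, -0.0429, -0.0277,  0.0027, -0.0042,  0.0167]), 'effort': array([  0.0016, -39.0667,  18.7406,   4.2197,   0.0111,  -0.0002]), 'tcp_pos': array([ 0.2268, -0.5818,  0.2404]), 'ee_rot': array([[-0.0009, -0.3631,  0.9318],
       [ 0.0021,  0.9318,  0.3631],
       [-1.    ,  0.0022, -0.0001]]), 'wrist_force': array([0.4135, 0.0909, 0.3216]), 'moment': array([-0.0144,  0.0027, -0.0378]), 'gripper_width': 1.0000662971372154}
[-0.1679  0.6952  0.5592] [ 0.7027 -0.5282 -0.4767] 449.467763991421
[0.3391 0.1675 1.174 ] [ 0.1885  0.0084 -0.982 ] 509.90405922514384
drawer_unit
[(array([321.6, 218.7]), 0.97)]
[(array([321.8, 203.3]), 0.86), (array([422. , 236.1]), 0.18)]
drawer_front
[(array([335.2, 224.1]), 0.89)]
[(array([326.4, 222.7]), 0.55)]
bobbin
[]
[(array([422. , 237.3]), 0.57)]
stored_bobbin_l
[]
[]
tweezers
[]
[(array([315.8, 214.9]), 0.49)]
side_cutter
[(array([271.9, 253.3]), 0.55), (array([337.8, 221.6]), 0.32)]
[(array([327.8, 222.5]), 0.73), (array([262.2, 219.8]), 0.6)]
flux_tin
[]
[(array([372.2, 176.2]), 0.74)]
```

View pics/p1.png

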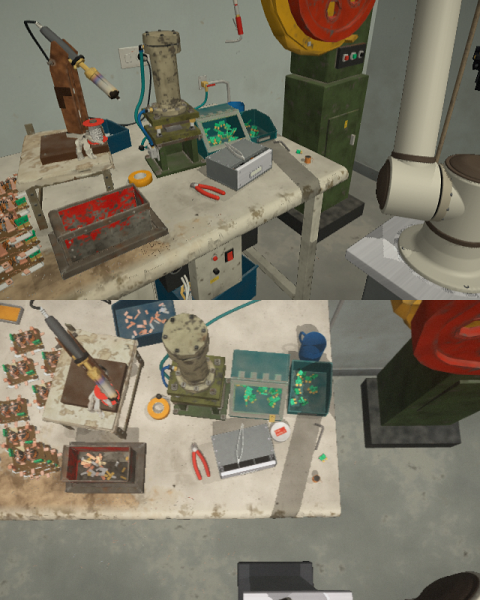

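The scene picture shows the grey unit at about (322,219), with the side cutters left of it. In the top picture the unit is at (322,203), the tin at (372,176) and the small orange bobbin at (422,237). I'll zoom in on both.

Run:
```python
from h import *
np.set_printoptions(precision=4,suppress=True)
a=viewer.capture("scene");b=viewer.capture("top")
k=4
A=cv2.resize(a["image"][170:270,250:450],None,fx=k,fy=k,interpolation=cv2.INTER_CUBIC)
B=cv2.resize(b["image"][150:255,250:450],None,fx=k,fy=k,interpolation=cv2.INTER_CUBIC)[:200*2]
cv2.imwrite("pics/p2.png",A[...,::-1]);cv2.imwrite("pics/p3.png",B[...,::-1])
for n in["drawer_unit","drawer_front","bobbin"]:
    for c in(a,b):
        for x in spotter.silhouettes(n,c)[:2]:
            m=x["region"];ys,xs=np.where(m);print(n,x["score"],x["uv"],m.sum(),xs.min(),xs.max(),ys.min(),ys.max())
            if n=="drawer_unit": print(cv2.approxPolyDP(cv2.convexHull(np.c_[xs,ys].astype(np.int32)),3,True)[:,0].tolist())
print(atz(b,(422,237),.01))
```

```text
drawer_unit 0.84 [322.9, 218.4] 4025 275 363 184 252
[[363, 222], [312, 252], [276, 234], [275, 210], [325, 184], [361, 197]]
drawer_unit 0.61 [323.7, 202.6] 4705 282 368 165 238
[[368, 217], [341, 229], [294, 238], [282, 197], [282, 182], [355, 165]]
drawer_unit 0.44 [422.3, 240.3] 61 417 425 234 242
[[424, 235], [423, 241], [417, 240], [419, 234]]
drawer_front 0.66 [337.8, 223.2] 1267 314 362 199 249
drawer_front 0.74 [329.2, 222.0] 1174 294 365 208 237
bobbin 0.41 [321.2, 218.0] 4013 275 363 184 253
[ 0.4834 -0.0693  0.01  ]
```

View pics/p2.png

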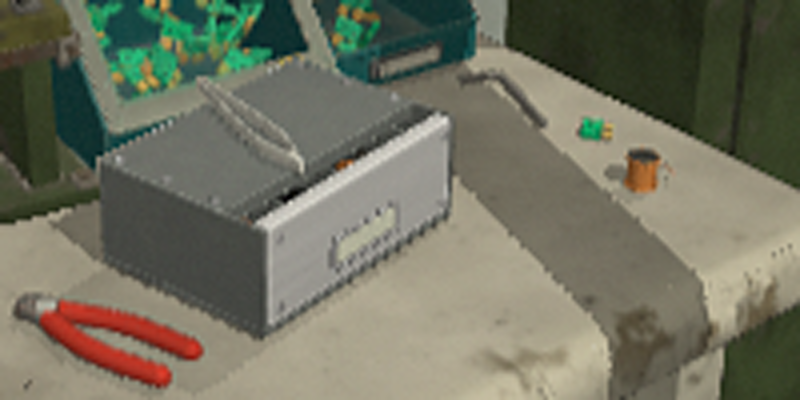

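View pics/p3.png

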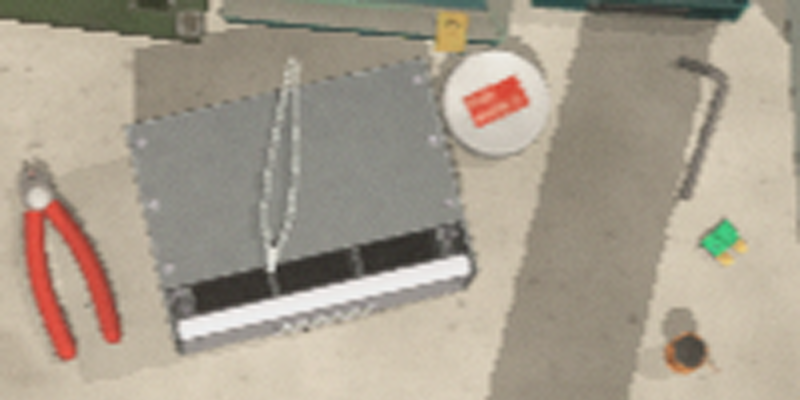

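The two crops show the unit yawed a little, with the front plate's top edge as a bright strip. The tweezers lie on the roof and reach just past its edge at crop (272,270). The bobbin stands at crop (688,351), full-frame (422,238), with its tail pointing lower right.

Run:
```python
from h import *
np.set_printoptions(precision=4,suppress=True)
a=viewer.capture("scene");b=viewer.capture("top")
T=lambda x,y:(250+(x+.5)/4-.5,150+(y+.5)/4-.5)
S=lambda x,y:(250+(x+.5)/4-.5,170+(y+.5)/4-.5)
L=tri(a,S(267,225),b,T(181,342));Rr=tri(a,S(449,116),b,T(470,276));print("front L,R",L,Rr)
print('bobbin top',tri(a,S(643,156),b,T(689,350)),'mid',tri(a,S(641,171),b,T(687,352)))
for z in(.072,):
  l=atz(b,T(181,342),z);q=atz(b,T(470,276),z);print(l,q,np.linalg.norm(l-q),np.degrees(np.arctan2(*(l-q)[[0,1]])))
  print('roof corners',atz(b,T(130,125),z),atz(b,T(425,60),z),atz(b,T(170,290),z),atz(b,T(460,225),z))
# bottom corner
print('tail',atz(b,T(717,370),.01),'bob',atz(b,T(688,351),.02), atz(a,S(643,156),.02))
print('tweezer tip',atz(b,T(272,270),.075),'scene',tri(a,S(303,165),b,T(272,270)))
print('tin',atz(b,T(496,103),.022),'cutter R',atz(b,T(115,340),.01))
```

```text
front L,R (array([0.483 , 0.2193, 0.0743]), np.float64(0.0006790128558890876)) (array([0.5175, 0.0615, 0.0737]), np.float64(0.0008866826169097925))
bobbin top (array([ 0.4812, -0.0677,  0.0192]), np.float64(0.0018302492535586397)) mid (array([ 0.4818, -0.0685,  0.008 ]), np.float64(0.001012000560697872))
[0.4831 0.2192 0.072 ] [0.5175 0.061  0.072 ] 0.16186726351042913 -12.276850450532736
roof corners [0.6048 0.2471 0.072 ] [0.6398 0.0824 0.072 ] [0.5118 0.2251 0.072 ] [0.5459 0.0656 0.072 ]
tail [ 0.4714 -0.0844  0.01  ] bob [ 0.4813 -0.0663  0.02  ] [ 0.4797 -0.0673  0.02  ]
tweezer tip [0.5217 0.1692 0.075 ] scene (array([0.5207, 0.1684, 0.0764]), np.float64(0.002200106932395297))
tin [0.6271 0.038  0.022 ] cutter R [0.4928 0.26   0.01  ]
```

{"name": "play_rows", "arguments": {
  "commands": [
    {"fingers": 1, "tx": 0.1, "ty": 0.774, "tz": 0.63, "ax": 0.05, "ay": 0, "az": 0},
    {"fingers": 1, "tx": 0.1, "ty": 0.774, "tz": 0.63, "ax": 0.05, "ay": 0, "az": 0},
    {"fingers": 1, "tx": 0.1, "ty": 0.774, "tz": 0.63, "ax": 0.05, "ay": 0, "az": 0},
    {"fingers": 1, "tx": 0.1, "ty": 0.774, "tz": 0.63, "ax": 0.05, "ay": 0, "az": 0},
    {"fingers": 1, "tx": 0.1, "ty": 0.774, "tz": 0.63, "ax": 0.05, "ay": 0, "az": 0}
  ]
}}

```text
time_s: 1.72
tcp_pos: [0.2907, -0.3833, 0.2207]
ee_rot: [[0.0, -0.212, 0.977], [-0.0, 0.977, 0.212], [-1.0, -0.0, 0.0]]
wrist_force: [1.2, 0.2, -0.2]
gripper_width: 0.706
```

{"name": "play_rows", "arguments": {
  "commands": [
    {"fingers": 1, "tx": 0.1, "ty": 0.62, "tz": 0.36, "ax": 0, "ay": 0, "az": 0},
    {"fingers": 1, "tx": 0.1, "ty": 0.62, "tz": 0.36, "ax": 0, "ay": 0, "az": 0},
    {"fingers": 1, "tx": 0.1, "ty": 0.62, "tz": 0.36, "ax": 0, "ay": 0, "az": 0},
    {"fingers": 1, "tx": 0.1, "ty": 0.62, "tz": 0.36, "ax": 0, "ay": 0, "az": 0},
    {"fingers": 1, "tx": 0.1, "ty": 0.62, "tz": 0.36, "ax": 0, "ay": 0, "az": 0}
  ]
}}

```text
time_s: 2.13
tcp_pos: [0.354, -0.1867, 0.1922]
ee_rot: [[0.002, -0.213, 0.977], [-0.0, 0.977, 0.213], [-1.0, -0.001, 0.001]]
wrist_force: [1.3, -0.5, -0.6]
gripper_width: 0.324
```

{"name": "play_rows", "arguments": {
  "commands": [
    {"fingers": 1, "tx": 0.07, "ty": 0.34, "tz": 0.2, "ax": 0, "ay": 0, "az": 0},
    {"fingers": 1, "tx": 0.07, "ty": 0.34, "tz": 0.2, "ax": 0, "ay": 0, "az": 0},
    {"fingers": 1, "tx": 0.07, "ty": 0.34, "tz": 0.2, "ax": 0, "ay": 0, "az": 0},
    {"fingers": 1, "tx": 0.07, "ty": 0.34, "tz": 0.2, "ax": 0, "ay": 0, "az": 0},
    {"fingers": 1, "tx": 0.07, "ty": 0.34, "tz": 0.2, "ax": 0, "ay": 0, "az": 0}
  ]
}}

```text
time_s: 2.55
tcp_pos: [0.4181, 0.0086, 0.1558]
ee_rot: [[0.002, -0.214, 0.977], [0.0, 0.977, 0.214], [-1.0, 0.0, 0.002]]
wrist_force: [2.2, -1.0, -0.6]
gripper_width: 0.018
```

{"name": "play_rows", "arguments": {
  "commands": [
    {"fingers": 1, "tx": 0.1, "ty": 0.14, "tz": 0.07, "ax": 0, "ay": 0, "az": 0},
    {"fingers": 1, "tx": 0.1, "ty": 0.14, "tz": 0.07, "ax": 0, "ay": 0, "az": 0},
    {"fingers": 1, "tx": 0.1, "ty": 0.14, "tz": 0.07, "ax": 0, "ay": 0, "az": 0},
    {"fingers": 1, "tx": 0.1, "ty": 0.14, "tz": 0.07, "ax": 0, "ay": 0, "az": 0},
    {"fingers": 1, "tx": 0.1, "ty": 0.14, "tz": 0.07, "ax": 0, "ay": 0, "az": 0}
  ]
}}

```text
time_s: 2.97
tcp_pos: [0.4468, 0.1222, 0.0788]
ee_rot: [[-0.002, -0.217, 0.976], [-0.002, 0.976, 0.217], [-1.0, -0.001, -0.003]]
wrist_force: [-0.2, -0.2, -0.2]
gripper_width: 0.007
```

{"name": "play_rows", "arguments": {
  "commands": [
    {"fingers": 1, "tx": 0.026, "ty": 0.008, "tz": 0.02, "ax": 0, "ay": 0, "az": 0},
    {"fingers": 1, "tx": 0.026, "ty": 0.008, "tz": 0.038, "ax": 0, "ay": 0, "az": 0},
    {"fingers": 1, "tx": 0.026, "ty": 0.008, "tz": 0.038, "ax": 0, "ay": 0, "az": 0},
    {"fingers": 1, "tx": 0.026, "ty": 0.008, "tz": 0.038, "ax": 0, "ay": 0, "az": 0}
  ]
}}

```text
time_s: 3.3
tcp_pos: [0.4734, 0.1313, 0.0617]
ee_rot: [[0.0, -0.212, 0.977], [0.0, 0.977, 0.212], [-1.0, 0.0, 0.0]]
wrist_force: [-0.0, 0.3, 0.3]
gripper_width: 0.006
```

{"name": "play_rows", "arguments": {
  "commands": [
    {"fingers": 1, "tx": 0, "ty": 0, "tz": 0.002, "ax": 0, "ay": 0, "az": 0},
    {"fingers": 1, "tx": 0, "ty": 0, "tz": 0.004, "ax": 0, "ay": 0, "az": 0},
    {"fingers": 1, "tx": 0, "ty": 0, "tz": 0.006, "ax": 0, "ay": 0, "az": 0},
    {"fingers": 1, "tx": 0, "ty": 0, "tz": 0.008, "ax": 0, "ay": 0, "az": 0},
    {"fingers": 1, "tx": 0, "ty": 0, "tz": 0.01, "ax": 0, "ay": 0, "az": 0}
  ]
}}

```text
time_s: 3.72
tcp_pos: [0.4806, 0.1336, 0.0615]
ee_rot: [[0.0, -0.213, 0.977], [0.0, 0.977, 0.213], [-1.0, 0.0, 0.001]]
wrist_force: [-0.1, -1.0, -0.1]
gripper_width: 0.005
```

{"name": "play_rows", "arguments": {
  "commands": [
    {"fingers": 1, "tx": 0, "ty": 0, "tz": 0.0016, "ax": 0, "ay": 0, "az": 0},
    {"fingers": 1, "tx": 0, "ty": 0, "tz": 0.0032, "ax": 0, "ay": 0, "az": 0},
    {"fingers": 1, "tx": 0, "ty": 0, "tz": 0.0048, "ax": 0, "ay": 0, "az": 0},
    {"fingers": 1, "tx": 0, "ty": 0, "tz": 0.0064, "ax": 0, "ay": 0, "az": 0},
    {"fingers": 1, "tx": 0, "ty": 0, "tz": 0.008, "ax": 0, "ay": 0, "az": 0}
  ]
}}

```text
time_s: 4.13
tcp_pos: [0.4865, 0.135, 0.061]
ee_rot: [[-0.0, -0.213, 0.977], [-0.0, 0.977, 0.213], [-1.0, -0.0, -0.0]]
wrist_force: [-0.9, -0.0, 0.8]
gripper_width: 0.008
```

{"name": "play_rows", "arguments": {
  "commands": [
    {"fingers": 1, "tx": 0, "ty": 0, "tz": 0.0013, "ax": 0, "ay": 0, "az": 0},
    {"fingers": 1, "tx": 0, "ty": 0, "tz": 0.0026, "ax": 0, "ay": 0, "az": 0},
    {"fingers": 1, "tx": 0, "ty": 0, "tz": 0.004, "ax": 0, "ay": 0, "az": 0},
    {"fingers": 1, "tx": 0, "ty": 0, "tz": 0.0053, "ax": 0, "ay": 0, "az": 0},
    {"fingers": 1, "tx": 0, "ty": 0, "tz": 0.0066, "ax": 0, "ay": 0, "az": 0}
  ]
}}

```text
time_s: 4.55
tcp_pos: [0.4905, 0.1357, 0.0609]
ee_rot: [[-0.002, -0.213, 0.977], [-0.001, 0.977, 0.213], [-1.0, -0.0, -0.002]]
wrist_force: [-2.5, -0.2, 1.8]
gripper_width: 0.003
```

{"name": "play_rows", "arguments": {
  "commands": [
    {"fingers": 1, "tx": 0, "ty": 0, "tz": 0.0013, "ax": 0, "ay": 0, "az": 0},
    {"fingers": 1, "tx": 0, "ty": 0, "tz": 0.0026, "ax": 0, "ay": 0, "az": 0},
    {"fingers": 1, "tx": 0, "ty": 0, "tz": 0.004, "ax": 0, "ay": 0, "az": 0}
  ]
}}

```text
time_s: 4.8
tcp_pos: [0.4916, 0.1356, 0.0605]
ee_rot: [[-0.006, -0.212, 0.977], [-0.002, 0.977, 0.212], [-1.0, -0.001, -0.006]]
wrist_force: [-6.3, 0.8, 4.6]
gripper_width: 0.005
```

{"name": "play_rows", "arguments": {
  "commands": [
    {"fingers": 1, "tx": -0.001, "ty": 0, "tz": 0.001, "ax": 0, "ay": 0, "az": 0},
    {"fingers": 1, "tx": -0.002, "ty": 0, "tz": 0.002, "ax": 0, "ay": 0, "az": 0}
  ]
}}

```text
time_s: 4.97
tcp_pos: [0.4918, 0.1355, 0.0609]
ee_rot: [[-0.008, -0.211, 0.977], [-0.003, 0.977, 0.211], [-1.0, -0.001, -0.009]]
wrist_force: [-7.2, 2.1, -3.9]
gripper_width: 0.008
```

{"name": "play_rows", "arguments": {
  "commands": [
    {"fingers": 1, "tx": 0.0008, "ty": 0.001, "tz": 0.0012, "ax": 0, "ay": 0, "az": 0},
    {"fingers": 1, "tx": 0.0008, "ty": 0.001, "tz": 0.0024, "ax": 0, "ay": 0, "az": 0}
  ]
}}

```text
time_s: 5.13
tcp_pos: [0.4934, 0.136, 0.0607]
ee_rot: [[-0.009, -0.212, 0.977], [-0.005, 0.977, 0.212], [-1.0, -0.003, -0.01]]
wrist_force: [-7.5, -1.5, 2.9]
gripper_width: 0.007
```

{"name": "play_rows", "arguments": {
  "commands": [
    {"fingers": 1, "tx": -0.0003, "ty": 0, "tz": 0.0012, "ax": 0, "ay": 0, "az": 0},
    {"fingers": 1, "tx": -0.0005, "ty": 0, "tz": 0.0024, "ax": 0, "ay": 0, "az": 0},
    {"fingers": 1, "tx": -0.0007, "ty": 0, "tz": 0.0036, "ax": 0, "ay": 0, "az": 0}
  ]
}}

```text
time_s: 5.38
tcp_pos: [0.4955, 0.1364, 0.0608]
ee_rot: [[-0.01, -0.211, 0.977], [-0.005, 0.977, 0.211], [-1.0, -0.002, -0.011]]
wrist_force: [-8.2, -1.8, -0.8]
gripper_width: 0.005
```

{"name": "play_rows", "arguments": {
  "commands": [
    {"fingers": 1, "tx": 0, "ty": 0, "tz": 0.001, "ax": 0, "ay": 0, "az": 0},
    {"fingers": 1, "tx": 0, "ty": 0, "tz": 0.002, "ax": 0, "ay": 0, "az": 0},
    {"fingers": 1, "tx": 0, "ty": 0, "tz": 0.0025, "ax": 0, "ay": 0, "az": 0}
  ]
}}

```text
time_s: 5.63
tcp_pos: [0.4974, 0.1368, 0.0607]
ee_rot: [[-0.01, -0.211, 0.977], [-0.005, 0.977, 0.211], [-1.0, -0.002, -0.011]]
wrist_force: [-7.4, -1.0, -0.7]
gripper_width: 0.008
```

{"name": "play_rows", "arguments": {
  "commands": [
    {"fingers": 1, "tx": 0, "ty": 0, "tz": 0.001, "ax": 0, "ay": 0, "az": 0},
    {"fingers": 1, "tx": 0, "ty": 0, "tz": 0.002, "ax": 0, "ay": 0, "az": 0}
  ]
}}

```text
time_s: 5.8
tcp_pos: [0.4987, 0.1371, 0.0607]
ee_rot: [[-0.01, -0.211, 0.977], [-0.005, 0.977, 0.211], [-1.0, -0.002, -0.011]]
wrist_force: [-7.3, -1.7, -0.6]
gripper_width: 0.007
```

{"name": "play_rows", "arguments": {
  "commands": [
    {"fingers": 1, "tx": 0, "ty": 0, "tz": 0.0008, "ax": 0, "ay": 0, "az": 0},
    {"fingers": 1, "tx": 0, "ty": 0, "tz": 0.0016, "ax": 0, "ay": 0, "az": 0}
  ]
}}

```text
time_s: 5.97
tcp_pos: [0.4999, 0.1374, 0.0607]
ee_rot: [[-0.01, -0.211, 0.977], [-0.005, 0.977, 0.211], [-1.0, -0.002, -0.011]]
wrist_force: [-8.2, -1.6, 0.4]
gripper_width: 0.006
```

{"name": "play_rows", "arguments": {
  "commands": [
    {"fingers": 1, "tx": 0, "ty": 0, "tz": 0.0008, "ax": 0, "ay": 0, "az": 0},
    {"fingers": 1, "tx": 0, "ty": 0, "tz": 0.0016, "ax": 0, "ay": 0, "az": 0}
  ]
}}

```text
time_s: 6.13
tcp_pos: [0.501, 0.1376, 0.0607]
ee_rot: [[-0.01, -0.211, 0.977], [-0.005, 0.977, 0.211], [-1.0, -0.002, -0.011]]
wrist_force: [-8.3, -0.8, 0.1]
gripper_width: 0.004
```

{"name": "play_rows", "arguments": {
  "commands": [
    {"fingers": 1, "tx": 0, "ty": 0, "tz": 0.0008, "ax": 0, "ay": 0, "az": 0},
    {"fingers": 1, "tx": 0, "ty": 0, "tz": 0.0016, "ax": 0, "ay": 0, "az": 0}
  ]
}}

```text
time_s: 6.3
tcp_pos: [0.5021, 0.1379, 0.0607]
ee_rot: [[-0.01, -0.211, 0.977], [-0.005, 0.977, 0.211], [-1.0, -0.002, -0.011]]
wrist_force: [-7.8, -1.0, 0.0]
gripper_width: 0.003
```

{"name": "play_rows", "arguments": {
  "commands": [
    {"fingers": 1, "tx": 0, "ty": 0, "tz": 0.0008, "ax": 0, "ay": 0, "az": 0},
    {"fingers": 1, "tx": 0, "ty": 0, "tz": 0.0016, "ax": 0, "ay": 0, "az": 0}
  ]
}}

```text
time_s: 6.47
tcp_pos: [0.5031, 0.1381, 0.0608]
ee_rot: [[-0.011, -0.211, 0.977], [-0.005, 0.977, 0.211], [-1.0, -0.002, -0.011]]
wrist_force: [-8.5, -1.0, 1.0]
gripper_width: 0.007
```

{"name": "play_rows", "arguments": {
  "commands": [
    {"fingers": 1, "tx": 0, "ty": 0, "tz": 0.0008, "ax": 0, "ay": 0, "az": 0},
    {"fingers": 1, "tx": 0, "ty": 0, "tz": 0.0016, "ax": 0, "ay": 0, "az": 0}
  ]
}}

```text
time_s: 6.63
tcp_pos: [0.5042, 0.1383, 0.0607]
ee_rot: [[-0.011, -0.211, 0.977], [-0.005, 0.977, 0.211], [-1.0, -0.002, -0.012]]
wrist_force: [-8.7, -0.9, 1.3]
gripper_width: 0.004
```

{"name": "play_rows", "arguments": {
  "commands": [
    {"fingers": 1, "tx": 0, "ty": 0, "tz": 0.0008, "ax": 0, "ay": 0, "az": 0},
    {"fingers": 1, "tx": 0, "ty": 0, "tz": 0.0016, "ax": 0, "ay": 0, "az": 0}
  ]
}}

```text
time_s: 6.8
tcp_pos: [0.5054, 0.1386, 0.0607]
ee_rot: [[-0.011, -0.211, 0.977], [-0.005, 0.977, 0.211], [-1.0, -0.002, -0.012]]
wrist_force: [-8.1, -1.5, 0.9]
gripper_width: 0.006
```

{"name": "play_rows", "arguments": {
  "commands": [
    {"fingers": 1, "tx": 0, "ty": 0, "tz": 0.0008, "ax": 0, "ay": 0, "az": 0},
    {"fingers": 1, "tx": 0, "ty": 0, "tz": 0.0016, "ax": 0, "ay": 0, "az": 0}
  ]
}}

```text
time_s: 6.97
tcp_pos: [0.5058, 0.1386, 0.0607]
ee_rot: [[-0.013, -0.211, 0.977], [-0.006, 0.977, 0.211], [-1.0, -0.003, -0.013]]
wrist_force: [-12.1, -0.3, 4.6]
gripper_width: 0.007
```

{"name": "play_rows", "arguments": {
  "commands": [
    {"fingers": 1, "tx": -0.0008, "ty": 0, "tz": 0, "ax": 0, "ay": 0, "az": 0},
    {"fingers": 1, "tx": -0.0008, "ty": 0, "tz": 0.0003, "ax": 0, "ay": 0, "az": 0}
  ]
}}

```text
time_s: 7.13
tcp_pos: [0.5057, 0.1386, 0.0608]
ee_rot: [[-0.013, -0.211, 0.977], [-0.005, 0.978, 0.211], [-1.0, -0.003, -0.014]]
wrist_force: [-11.7, -0.8, 1.2]
gripper_width: 0.007
```

{"name": "play_rows", "arguments": {
  "commands": [
    {"fingers": 1, "tx": 0, "ty": 0, "tz": 0.0004, "ax": 0, "ay": 0, "az": 0},
    {"fingers": 1, "tx": -0.0001, "ty": 0, "tz": 0.0004, "ax": 0, "ay": 0, "az": 0}
  ]
}}

```text
time_s: 7.3
tcp_pos: [0.5058, 0.1386, 0.0608]
ee_rot: [[-0.014, -0.211, 0.977], [-0.006, 0.977, 0.211], [-1.0, -0.003, -0.015]]
wrist_force: [-11.1, -0.5, -0.5]
gripper_width: 0.007
```

{"name": "play_rows", "arguments": {
  "commands": [
    {"fingers": 1, "tx": 0.0002, "ty": 0, "tz": 0.0004, "ax": 0, "ay": 0, "az": 0},
    {"fingers": 1, "tx": 0.0002, "ty": 0, "tz": 0.0004, "ax": 0, "ay": 0, "az": 0}
  ]
}}

```text
time_s: 7.47
tcp_pos: [0.5059, 0.1387, 0.0608]
ee_rot: [[-0.014, -0.211, 0.977], [-0.006, 0.977, 0.211], [-1.0, -0.003, -0.015]]
wrist_force: [-11.7, 0.5, 2.5]
gripper_width: 0.006
```

{"name": "play_rows", "arguments": {
  "commands": [
    {"fingers": 1, "tx": -0.0003, "ty": 0, "tz": 0.0005, "ax": 0, "ay": 0, "az": 0},
    {"fingers": 1, "tx": -0.0003, "ty": 0, "tz": 0.0005, "ax": 0, "ay": 0, "az": 0}
  ]
}}

```text
time_s: 7.63
tcp_pos: [0.5059, 0.1387, 0.0608]
ee_rot: [[-0.015, -0.211, 0.977], [-0.006, 0.978, 0.211], [-1.0, -0.003, -0.016]]
wrist_force: [-11.8, 0.3, 2.0]
gripper_width: 0.001
```

{"name": "play_rows", "arguments": {
  "commands": [
    {"fingers": 1, "tx": -0.0003, "ty": 0, "tz": 0.0005, "ax": 0, "ay": 0, "az": 0},
    {"fingers": 1, "tx": -0.0003, "ty": 0, "tz": 0.0008, "ax": 0, "ay": 0, "az": 0}
  ]
}}

```text
time_s: 7.8
tcp_pos: [0.5059, 0.1386, 0.0608]
ee_rot: [[-0.016, -0.211, 0.977], [-0.006, 0.978, 0.211], [-1.0, -0.003, -0.017]]
wrist_force: [-14.2, 1.1, 1.3]
gripper_width: 0.006
```

{"name": "play_rows", "arguments": {
  "commands": [
    {"fingers": 1, "tx": 0, "ty": 0, "tz": -0.02, "ax": 0, "ay": 0, "az": 0},
    {"fingers": 1, "tx": 0, "ty": 0, "tz": -0.05, "ax": 0, "ay": 0, "az": 0},
    {"fingers": 1, "tx": 0, "ty": 0, "tz": -0.09, "ax": 0, "ay": 0, "az": 0},
    {"fingers": 1, "tx": 0, "ty": 0, "tz": -0.1, "ax": 0, "ay": 0, "az": 0},
    {"fingers": 1, "tx": -0.06, "ty": 0, "tz": -0.1, "ax": 0, "ay": 0, "az": 0}
  ]
}}

```text
time_s: 8.22
tcp_pos: [0.4335, 0.1221, 0.0994]
ee_rot: [[-0.015, -0.212, 0.977], [-0.009, 0.977, 0.212], [-1.0, -0.005, -0.017]]
wrist_force: [0.8, 0.6, -0.3]
gripper_width: 0.007
```

{"name": "play_rows", "arguments": {
  "commands": [
    {"fingers": 1, "tx": -0.1, "ty": 0, "tz": 0, "ax": 0, "ay": 0, "az": 0},
    {"fingers": 1, "tx": -0.1, "ty": 0, "tz": 0, "ax": 0, "ay": 0, "az": 0},
    {"fingers": 1, "tx": -0.1, "ty": 0, "tz": 0, "ax": 0, "ay": 0, "az": 0},
    {"fingers": 1, "tx": -0.1, "ty": 0, "tz": 0, "ax": 0, "ay": 0, "az": 0}
  ]
}}

```text
time_s: 8.55
tcp_pos: [0.4414, 0.1265, 0.1827]
ee_rot: [[0.006, -0.213, 0.977], [0.004, 0.977, 0.213], [-1.0, 0.003, 0.007]]
wrist_force: [-0.6, 0.1, -1.0]
gripper_width: 0.008
```

Run:
```python
from h import *
np.set_printoptions(precision=4,suppress=True)
print(r.sense()["tcp_pos"],r.sense()["wrist_force"])
a=viewer.capture("scene");b=viewer.capture("top")
im=np.vstack([a["image"][170:270,250:400],b["image"][155:255,265:415]])
cv2.imwrite("pics/p4.png",cv2.resize(im,None,fx=3,fy=3,interpolation=cv2.INTER_CUBIC)[...,::-1])
```

```text
[0.4414 0.1265 0.1827] [-0.5743  0.1487 -0.9938]
```

View pics/p4.png

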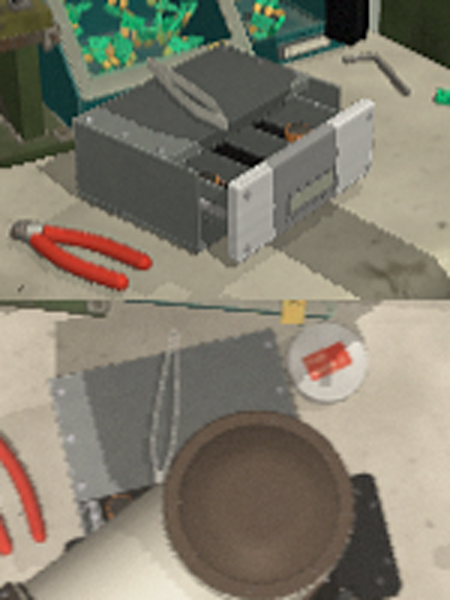

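The drawer is ajar by about 35 mm, and the tweezers and tin are undisturbed. Next I'll hook the plate's inner face and pull the drawer fully out.

{"name": "play_rows", "arguments": {
  "commands": [
    {"fingers": 1, "tx": 0, "ty": 0, "tz": 0.045, "ax": 0, "ay": 0, "az": 0},
    {"fingers": 1, "tx": 0.02, "ty": 0, "tz": 0.085, "ax": 0, "ay": 0, "az": 0},
    {"fingers": 1, "tx": 0.06, "ty": 0, "tz": 0.085, "ax": 0, "ay": 0, "az": 0},
    {"fingers": 1, "tx": 0.08, "ty": 0, "tz": 0.085, "ax": 0, "ay": 0, "az": 0},
    {"fingers": 1, "tx": 0.08, "ty": 0, "tz": 0.085, "ax": 0, "ay": 0, "az": 0}
  ]
}}

```text
time_s: 9.07
tcp_pos: [0.4992, 0.1373, 0.1145]
ee_rot: [[-0.011, -0.212, 0.977], [-0.006, 0.977, 0.211], [-1.0, -0.003, -0.012]]
wrist_force: [-0.3, 0.1, -0.1]
gripper_width: 0.012
```

{"name": "play_rows", "arguments": {
  "commands": [
    {"fingers": 1, "tx": 0.04, "ty": 0, "tz": 0.003, "ax": 0, "ay": 0, "az": 0},
    {"fingers": 1, "tx": 0.062, "ty": 0, "tz": 0.003, "ax": 0, "ay": 0, "az": 0},
    {"fingers": 1, "tx": 0.062, "ty": 0, "tz": 0, "ax": 0, "ay": 0, "az": 0},
    {"fingers": 1, "tx": 0.062, "ty": 0, "tz": -0.01, "ax": 0, "ay": 0, "az": 0},
    {"fingers": 1, "tx": 0.062, "ty": 0, "tz": -0.018, "ax": 0, "ay": 0, "az": 0}
  ]
}}

```text
time_s: 9.48
tcp_pos: [0.4891, 0.1365, 0.0746]
ee_rot: [[0.002, -0.214, 0.977], [0.001, 0.977, 0.214], [-1.0, 0.0, 0.002]]
wrist_force: [2.0, -0.1, -0.1]
gripper_width: 0.003
```

{"name": "play_rows", "arguments": {
  "commands": [
    {"fingers": 1, "tx": 0, "ty": 0, "tz": -0.01, "ax": 0, "ay": 0, "az": 0},
    {"fingers": 1, "tx": 0, "ty": 0, "tz": -0.02, "ax": 0, "ay": 0, "az": 0},
    {"fingers": 1, "tx": 0, "ty": 0, "tz": -0.03, "ax": 0, "ay": 0, "az": 0},
    {"fingers": 1, "tx": 0, "ty": 0, "tz": -0.04, "ax": 0, "ay": 0, "az": 0},
    {"fingers": 1, "tx": 0, "ty": 0, "tz": -0.047, "ax": 0, "ay": 0, "az": 0}
  ]
}}

```text
time_s: 9.9
tcp_pos: [0.4541, 0.129, 0.0746]
ee_rot: [[0.002, -0.213, 0.977], [0.001, 0.977, 0.213], [-1.0, 0.001, 0.002]]
wrist_force: [2.1, -0.1, 2.3]
gripper_width: 0.005
```

{"name": "play_rows", "arguments": {
  "commands": [
    {"fingers": 1, "tx": 0, "ty": 0, "tz": -0.006, "ax": 0, "ay": 0, "az": 0},
    {"fingers": 1, "tx": 0, "ty": 0, "tz": -0.01, "ax": 0, "ay": 0, "az": 0},
    {"fingers": 1, "tx": 0, "ty": 0, "tz": -0.012, "ax": 0, "ay": 0, "az": 0},
    {"fingers": 1, "tx": 0, "ty": 0, "tz": -0.012, "ax": 0, "ay": 0, "az": 0}
  ]
}}

```text
time_s: 10.23
tcp_pos: [0.446, 0.127, 0.0738]
ee_rot: [[0.001, -0.214, 0.977], [0.0, 0.977, 0.214], [-1.0, -0.0, 0.001]]
wrist_force: [3.7, 0.5, 1.8]
gripper_width: 0.003
```

{"name": "play_rows", "arguments": {
  "commands": [
    {"fingers": 1, "tx": 0, "ty": 0, "tz": 0.012, "ax": 0, "ay": 0, "az": 0},
    {"fingers": 1, "tx": -0.04, "ty": 0, "tz": 0.012, "ax": 0, "ay": 0, "az": 0},
    {"fingers": 1, "tx": -0.095, "ty": 0, "tz": 0.012, "ax": -0.02, "ay": 0, "az": 0},
    {"fingers": 1, "tx": -0.133, "ty": -0.04, "tz": 0.01, "ax": -0.06, "ay": 0, "az": 0},
    {"fingers": 0, "tx": -0.133, "ty": -0.08, "tz": 0, "ax": -0.1, "ay": 0, "az": 0}
  ]
}}

```text
time_s: 10.65
tcp_pos: [0.4623, 0.0701, 0.1786]
ee_rot: [[0.009, -0.509, 0.861], [0.003, 0.861, 0.509], [-1.0, -0.002, 0.009]]
wrist_force: [1.0, -0.5, -0.8]
gripper_width: 0.035
```

```bash
cat >> h.py <<'E'
def go(p,yaw=None):
    """print the row numbers from the current pose to TCP p; yaw = world angle of tool y"""
    s=r.sense();R=np.array(s["ee_rot"]);d=R.T@(np.array(p)-s["tcp_pos"])/.75
    a=0
    if yaw is not None: a=-((yaw-np.degrees(np.arctan2(R[1,1],R[0,1]))+180)%360-180)/180
    print("time",s["time_s"],"tcp",np.round(s["tcp_pos"],4),"F",np.round(s["wrist_force"],1),"t",np.round(d,4),"ax",round(a,3),"j6",round(s["joints"][5],1))
E
python3 - <<'E'
from h import *
go([.481,-.067,.1],176)
E
```

```text
time 10.65 tcp [0.4623 0.0701 0.1786] F [ 1.  -0.5 -0.8] t [ 0.1045 -0.1699 -0.0725] ax -0.308 j6 -88.2
```

{"name": "play_rows", "arguments": {
  "commands": [
    {"fingers": -0.2, "tx": 0.04, "ty": -0.05, "tz": -0.015, "ax": -0.04, "ay": 0, "az": 0},
    {"fingers": -0.2, "tx": 0.05, "ty": -0.09, "tz": -0.03, "ax": -0.08, "ay": 0, "az": 0},
    {"fingers": -0.2, "tx": 0.08, "ty": -0.13, "tz": -0.05, "ax": -0.12, "ay": 0, "az": 0},
    {"fingers": -0.2, "tx": 0.1, "ty": -0.17, "tz": -0.0725, "ax": -0.16, "ay": 0, "az": 0},
    {"fingers": -0.2, "tx": 0.1, "ty": -0.17, "tz": -0.0725, "ax": -0.2, "ay": 0, "az": 0}
  ]
}}

```text
time_s: 11.07
tcp_pos: [0.4718, -0.0724, 0.0949]
ee_rot: [[-0.01, -0.889, 0.457], [-0.001, 0.457, 0.89], [-1.0, 0.009, -0.005]]
wrist_force: [-0.9, 0.9, 0.3]
gripper_width: 0.371
```

Run:
```python
from h import *
go([.481,-.067,.1],176)
```

```text
time 11.0667 tcp [ 0.4718 -0.0724  0.0949] F [-0.9  0.9  0.3] t [-0.007  -0.0075  0.012 ] ax -0.129 j6 -37.9
```

{"name": "play_rows", "arguments": {
  "commands": [
    {"fingers": -0.2, "tx": 0, "ty": -0.0075, "tz": 0.012, "ax": -0.129, "ay": 0, "az": 0},
    {"fingers": -0.2, "tx": 0, "ty": -0.0075, "tz": 0.012, "ax": -0.129, "ay": 0, "az": 0},
    {"fingers": -0.2, "tx": 0, "ty": -0.0075, "tz": 0.012, "ax": -0.129, "ay": 0, "az": 0},
    {"fingers": -0.2, "tx": 0, "ty": -0.0075, "tz": 0.012, "ax": -0.129, "ay": 0, "az": 0},
    {"fingers": -0.2, "tx": 0, "ty": -0.0075, "tz": 0.012, "ax": -0.129, "ay": 0, "az": 0}
  ]
}}

```text
time_s: 11.48
tcp_pos: [0.4833, -0.0638, 0.0973]
ee_rot: [[-0.004, -0.998, 0.07], [-0.0, 0.07, 0.998], [-1.0, 0.004, -0.001]]
wrist_force: [0.6, -0.9, 0.5]
gripper_width: 0.594
```

Run:
```python
from h import *
a=viewer.capture("scene");b=viewer.capture("top")
im=np.vstack([a["image"][140:240,330:480],b["image"][155:255,300:450]])
cv2.imwrite("pics/p5.png",cv2.resize(im,None,fx=3,fy=3,interpolation=cv2.INTER_CUBIC)[...,::-1])
go([.481,-.067,.022],176)
for c in(a,b): print([(np.round(x["uv"],1),round(x["score"],2)) for x in spotter.find_in("bobbin",c)[:3]])
```

```text
time 11.5833 tcp [ 0.4836 -0.0637  0.0977] F [ 0.7 -0.7 -0.7] t [ 0.1009  0.0029 -0.0046] ax -0.001 j6 -15.7
[(array([407.1, 212.1]), 0.62)]
[]
```

View pics/p5.png

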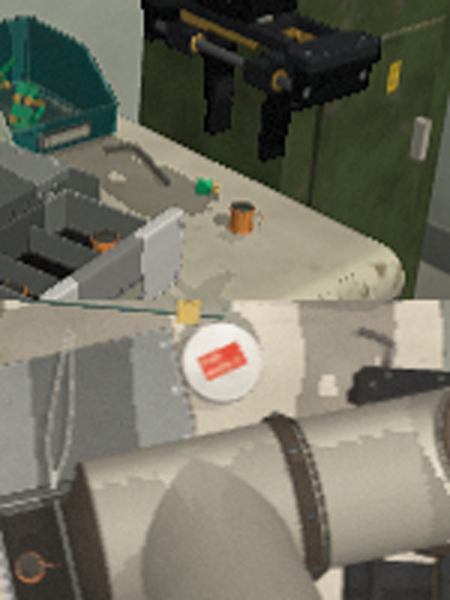

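The scene view shows the jaws straddling the bobbin, which stands at about full-frame (410,212), with the tail on the far side of the closing line. I'll descend and grip.

{"name": "play_rows", "arguments": {
  "commands": [
    {"fingers": -0.2, "tx": 0.04, "ty": 0.003, "tz": -0.0045, "ax": 0, "ay": 0, "az": 0},
    {"fingers": -0.2, "tx": 0.08, "ty": 0.003, "tz": -0.0045, "ax": 0, "ay": 0, "az": 0},
    {"fingers": -0.2, "tx": 0.099, "ty": 0.003, "tz": -0.0045, "ax": 0, "ay": 0, "az": 0},
    {"fingers": -0.2, "tx": 0.099, "ty": 0.003, "tz": -0.0045, "ax": 0, "ay": 0, "az": 0},
    {"fingers": -0.2, "tx": 0.099, "ty": 0.003, "tz": -0.0045, "ax": 0, "ay": 0, "az": 0}
  ]
}}

```text
time_s: 12.1
tcp_pos: [0.4816, -0.0668, 0.0238]
ee_rot: [[-0.002, -0.998, 0.07], [-0.001, 0.07, 0.998], [-1.0, 0.002, -0.001]]
wrist_force: [0.2, 0.3, 0.6]
gripper_width: 0.605
```

{"name": "play_rows", "arguments": {
  "commands": [
    {"fingers": 1, "tx": 0, "ty": 0, "tz": 0, "ax": 0, "ay": 0, "az": 0},
    {"fingers": 1, "tx": 0, "ty": 0, "tz": 0, "ax": 0, "ay": 0, "az": 0},
    {"fingers": 1, "tx": 0, "ty": 0, "tz": 0, "ax": 0, "ay": 0, "az": 0},
    {"fingers": 1, "tx": 0, "ty": 0, "tz": 0, "ax": 0, "ay": 0, "az": 0},
    {"fingers": 1, "tx": 0, "ty": 0, "tz": 0, "ax": 0, "ay": 0, "az": 0}
  ]
}}

```text
time_s: 12.52
tcp_pos: [0.4821, -0.0666, 0.0248]
ee_rot: [[0.001, -0.998, 0.07], [0.0, 0.07, 0.998], [-1.0, -0.001, 0.0]]
wrist_force: [-0.1, -0.1, 0.3]
gripper_width: 0.306
```

{"name": "play_rows", "arguments": {
  "commands": [
    {"fingers": 1, "tx": 0, "ty": 0, "tz": 0, "ax": 0, "ay": 0, "az": 0},
    {"fingers": 1, "tx": 0, "ty": 0, "tz": 0, "ax": 0, "ay": 0, "az": 0}
  ]
}}

```text
time_s: 12.68
tcp_pos: [0.482, -0.0667, 0.0246]
ee_rot: [[0.0, -0.998, 0.069], [0.0, 0.069, 0.998], [-1.0, -0.0, 0.0]]
wrist_force: [-0.4, 0.6, 4.0]
gripper_width: 0.235
```

{"name": "play_rows", "arguments": {
  "commands": [
    {"fingers": 1, "tx": -0.04, "ty": 0, "tz": 0, "ax": 0, "ay": 0, "az": 0},
    {"fingers": 1, "tx": -0.08, "ty": 0, "tz": 0, "ax": 0, "ay": 0, "az": 0},
    {"fingers": 1, "tx": -0.13, "ty": 0, "tz": 0, "ax": 0, "ay": 0, "az": 0},
    {"fingers": 1, "tx": -0.16, "ty": 0, "tz": 0, "ax": -0.04, "ay": 0, "az": 0},
    {"fingers": 1, "tx": -0.16, "ty": 0, "tz": 0, "ax": -0.08, "ay": 0, "az": 0}
  ]
}}

```text
time_s: 13.1
tcp_pos: [0.4852, -0.0664, 0.1496]
ee_rot: [[0.011, -0.982, -0.187], [0.001, -0.187, 0.982], [-1.0, -0.011, -0.001]]
wrist_force: [1.0, -0.5, -0.1]
gripper_width: 0.234
```

Run:
```python
from h import *
a=viewer.capture("scene");b=viewer.capture("top")
A=a["image"][90:240,280:480];cv2.imwrite("pics/p6.png",cv2.resize(A,None,fx=4,fy=4,interpolation=cv2.INTER_CUBIC)[...,::-1])
go([.4827,.1364,.12],192.3)
```

```text
time 13.2 tcp [ 0.4822 -0.0666  0.1453] F [ 0.8  0.6 -0.6] t [ 0.034  -0.049   0.2661] ax -0.011 j6 -1.0
```

View pics/p6.png

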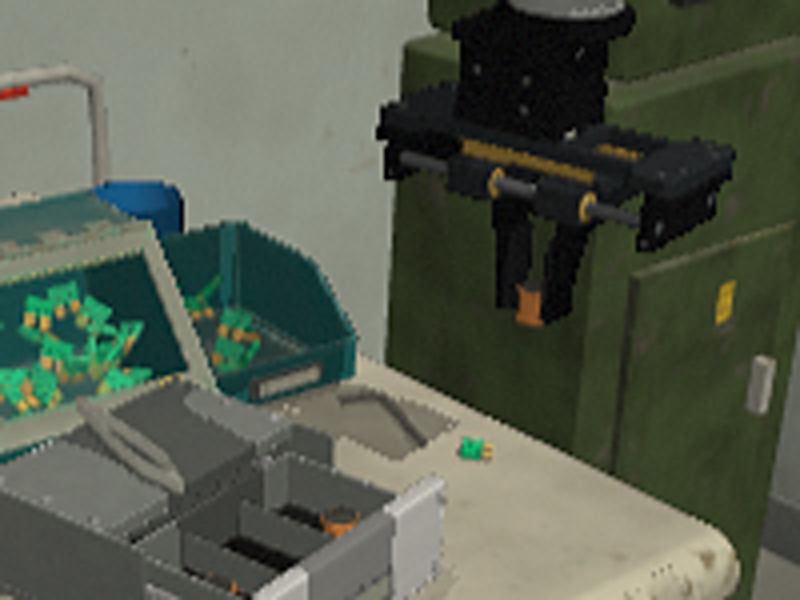

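The bobbin is held upright between the fingertips at crop (530,305). The drawer is fully out and the middle bay is visible and empty. I'll check the drawer position from the front plate's right corner, about crop (441,479).

Run:
```python
from h import *
a=viewer.capture("scene")
p=atz(a,(280+441.5/4-.5,90+479.5/4-.5),.072);u=np.array([np.cos(np.radians(12.3)),np.sin(np.radians(12.3))]);v=np.array([-u[1],u[0]])
F=np.array([.5003,.1402]);print("plate corner unit coords rel F",(p[:2]-F)@u,(p[:2]-F)@v)
# right divider-top front end etc: expected pixels in p6 crop
for x,y,z in[(-.065-.012,-.082,.072),(-.065,-.0245,.047),(.025,-.0245,.047),(-.065,.0245,.047),(.025,.0245,.047)]:
    w=F+x*u+y*v;q=proj(a,[*w,z]);print((x,y,z),((q-[280,90])*4).round(0))
```

```text
plate corner unit coords rel F -0.07637660146148847 -0.08089448538028456
(-0.077, -0.082, 0.072) [442. 477.]
(-0.065, -0.0245, 0.047) [363. 549.]
(0.025, -0.0245, 0.047) [234. 497.]
(-0.065, 0.0245, 0.047) [309. 586.]
(0.025, 0.0245, 0.047) [179. 531.]
```

{"name": "play_rows", "arguments": {
  "commands": [
    {"fingers": 1, "tx": 0, "ty": -0.01, "tz": 0.05, "ax": -0.011, "ay": 0, "az": 0},
    {"fingers": 1, "tx": 0, "ty": -0.02, "tz": 0.1, "ax": -0.011, "ay": 0, "az": 0},
    {"fingers": 1, "tx": 0, "ty": -0.03, "tz": 0.15, "ax": -0.011, "ay": 0, "az": 0},
    {"fingers": 1, "tx": 0, "ty": -0.04, "tz": 0.2, "ax": -0.011, "ay": 0, "az": 0},
    {"fingers": 1, "tx": 0, "ty": -0.049, "tz": 0.25, "ax": -0.011, "ay": 0, "az": 0}
  ]
}}

```text
time_s: 13.67
tcp_pos: [0.4833, 0.1255, 0.1427]
ee_rot: [[-0.003, -0.978, -0.209], [-0.002, -0.209, 0.978], [-1.0, 0.003, -0.001]]
wrist_force: [0.1, -0.6, 0.1]
gripper_width: 0.237
```

{"name": "play_rows", "arguments": {
  "commands": [
    {"fingers": 1, "tx": 0.02, "ty": 0, "tz": 0.008, "ax": 0, "ay": 0, "az": 0},
    {"fingers": 1, "tx": 0.02, "ty": 0, "tz": 0.008, "ax": 0, "ay": 0, "az": 0},
    {"fingers": 1, "tx": 0.02, "ty": 0, "tz": 0.008, "ax": 0, "ay": 0, "az": 0}
  ]
}}

```text
time_s: 13.92
tcp_pos: [0.4816, 0.1298, 0.1273]
ee_rot: [[-0.005, -0.977, -0.212], [-0.003, -0.212, 0.977], [-1.0, 0.005, -0.002]]
wrist_force: [-1.2, -0.5, -1.0]
gripper_width: 0.236
```

Run:
```python
from h import *
go([.4827,.1364,.055],192.3)
a=viewer.capture("scene")
cv2.imwrite("pics/p7.png",cv2.resize(a["image"][120:270,250:400],None,fx=4,fy=4,interpolation=cv2.INTER_CUBIC)[...,::-1])
```

```text
time 13.9167 tcp [0.4816 0.1298 0.1273] F [-1.2 -0.5 -1. ] t [ 0.0963 -0.0038  0.0085] ax -0.0 j6 -21.5
```

View pics/p7.png

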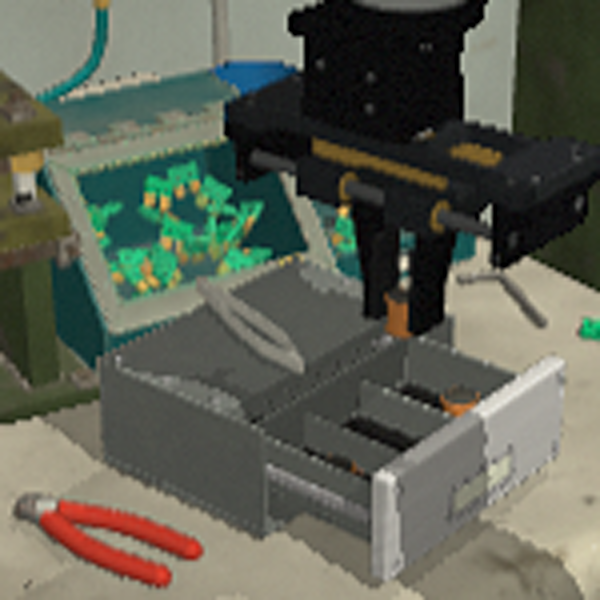

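{"name": "play_rows", "arguments": {
  "commands": [
    {"fingers": 1, "tx": 0, "ty": -0.0038, "tz": 0.0085, "ax": 0, "ay": 0, "az": 0},
    {"fingers": 1, "tx": 0.03, "ty": -0.0038, "tz": 0.0085, "ax": 0, "ay": 0, "az": 0},
    {"fingers": 1, "tx": 0.06, "ty": -0.0038, "tz": 0.0085, "ax": 0, "ay": 0, "az": 0},
    {"fingers": 1, "tx": 0.08, "ty": -0.0038, "tz": 0.0085, "ax": 0, "ay": 0, "az": 0},
    {"fingers": 1, "tx": 0.092, "ty": -0.0038, "tz": 0.0085, "ax": 0, "ay": 0, "az": 0}
  ]
}}

```text
time_s: 14.38
tcp_pos: [0.4841, 0.1359, 0.0589]
ee_rot: [[-0.002, -0.978, -0.211], [-0.001, -0.211, 0.978], [-1.0, 0.002, -0.001]]
wrist_force: [0.2, -0.6, -0.1]
gripper_width: 0.235
```

{"name": "play_rows", "arguments": {
  "commands": [
    {"fingers": 1, "tx": 0, "ty": 0, "tz": 0, "ax": 0, "ay": 0, "az": 0}
  ]
}}

```text
time_s: 14.47
tcp_pos: [0.4838, 0.1358, 0.0587]
ee_rot: [[-0.003, -0.977, -0.211], [-0.002, -0.211, 0.977], [-1.0, 0.003, -0.001]]
wrist_force: [-0.7, -0.0, 0.1]
gripper_width: 0.232
```

{"name": "play_rows", "arguments": {
  "commands": [
    {"fingers": 1, "tx": 0.003, "ty": 0, "tz": 0, "ax": 0, "ay": 0, "az": 0},
    {"fingers": 1, "tx": 0.006, "ty": 0, "tz": 0, "ax": 0, "ay": 0, "az": 0},
    {"fingers": 1, "tx": 0.009, "ty": 0, "tz": 0, "ax": 0, "ay": 0, "az": 0},
    {"fingers": 1, "tx": 0.0105, "ty": 0, "tz": 0, "ax": 0, "ay": 0, "az": 0},
    {"fingers": 1, "tx": 0.011, "ty": 0, "tz": 0, "ax": 0, "ay": 0, "az": 0}
  ]
}}

```text
time_s: 14.88
tcp_pos: [0.4846, 0.1371, 0.0522]
ee_rot: [[0.001, -0.977, -0.213], [0.0, -0.213, 0.977], [-1.0, -0.001, 0.0]]
wrist_force: [0.1, 0.3, -0.4]
gripper_width: 0.236
```

Two more small steps down, stopping at contact.

{"name": "play_rows", "arguments": {
  "commands": [
    {"fingers": 1, "tx": 0.0015, "ty": 0, "tz": 0, "ax": 0, "ay": 0, "az": 0},
    {"fingers": 1, "tx": 0.0025, "ty": 0, "tz": 0, "ax": 0, "ay": 0, "az": 0}
  ]
}}

```text
time_s: 15.05
tcp_pos: [0.4846, 0.1372, 0.0502]
ee_rot: [[0.0, -0.977, -0.213], [0.0, -0.213, 0.977], [-1.0, -0.0, 0.0]]
wrist_force: [0.1, -0.1, -0.5]
gripper_width: 0.236
```

{"name": "play_rows", "arguments": {
  "commands": [
    {"fingers": 1, "tx": 0.0008, "ty": 0, "tz": 0, "ax": 0, "ay": 0, "az": 0},
    {"fingers": 1, "tx": 0.0012, "ty": 0, "tz": 0, "ax": 0, "ay": 0, "az": 0}
  ]
}}

```text
time_s: 15.22
tcp_pos: [0.4847, 0.1372, 0.0495]
ee_rot: [[0.0, -0.977, -0.214], [0.0, -0.214, 0.977], [-1.0, -0.0, -0.0]]
wrist_force: [-1.1, -0.2, 4.7]
gripper_width: 0.236
```

{"name": "play_rows", "arguments": {
  "commands": [
    {"fingers": 0.45, "tx": 0, "ty": 0, "tz": 0, "ax": 0, "ay": 0, "az": 0},
    {"fingers": 0.35, "tx": 0, "ty": 0, "tz": 0, "ax": 0, "ay": 0, "az": 0},
    {"fingers": 0.2, "tx": 0, "ty": 0, "tz": 0, "ax": 0, "ay": 0, "az": 0},
    {"fingers": 0.2, "tx": 0, "ty": 0, "tz": 0, "ax": 0, "ay": 0, "az": 0},
    {"fingers": 0.2, "tx": 0, "ty": 0, "tz": 0, "ax": 0, "ay": 0, "az": 0}
  ]
}}

```text
time_s: 15.63
tcp_pos: [0.4844, 0.137, 0.049]
ee_rot: [[-0.0, -0.977, -0.213], [-0.0, -0.213, 0.977], [-1.0, 0.0, -0.0]]
wrist_force: [0.4, 0.6, 0.2]
gripper_width: 0.387
```

{"name": "play_rows", "arguments": {
  "commands": [
    {"fingers": 0.2, "tx": -0.005, "ty": 0, "tz": 0, "ax": 0, "ay": 0, "az": 0},
    {"fingers": 0.2, "tx": -0.02, "ty": 0, "tz": 0, "ax": 0, "ay": 0, "az": 0},
    {"fingers": 0.2, "tx": -0.05, "ty": 0, "tz": 0, "ax": 0, "ay": 0, "az": 0},
    {"fingers": 0.2, "tx": -0.1, "ty": 0, "tz": 0, "ax": 0, "ay": 0, "az": 0},
    {"fingers": 0.2, "tx": -0.13, "ty": 0, "tz": 0, "ax": 0, "ay": 0, "az": 0}
  ]
}}

```text
time_s: 16.05
tcp_pos: [0.4854, 0.1374, 0.1496]
ee_rot: [[0.003, -0.977, -0.214], [0.001, -0.214, 0.977], [-1.0, -0.003, 0.0]]
wrist_force: [0.9, 0.8, 0.1]
gripper_width: 0.4
```

Run:
```python
from h import *
# press start: unit x rel F = -0.077-0.0095-0.04
u=np.array([np.cos(np.radians(12.3)),np.sin(np.radians(12.3))]);p=np.array([.5003,.1402])-.125*u
go([*p,.15],102.3)
a=viewer.capture("scene")
cv2.imwrite("pics/p8.png",cv2.resize(a["image"][120:270,250:400],None,fx=4,fy=4,interpolation=cv2.INTER_CUBIC)[...,::-1])
```

```text
time 16.05 tcp [0.4854 0.1374 0.1496] F [0.9 0.8 0.1] t [-0.001   0.1465 -0.0004] ax 0.5 j6 -22.0
```

View pics/p8.png

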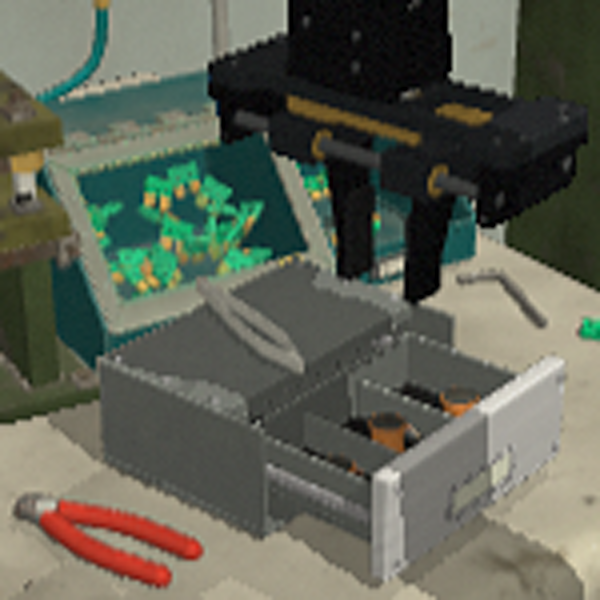

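The bobbin stands upright in the middle compartment at crop (387,430), let go. The stored one at (460,400) is also standing. Next I'll go back round to the front to push the drawer home.

{"name": "play_rows", "arguments": {
  "commands": [
    {"fingers": 1, "tx": 0, "ty": 0.04, "tz": 0, "ax": 0.04, "ay": 0, "az": 0},
    {"fingers": 1, "tx": 0, "ty": 0.08, "tz": 0, "ax": 0.08, "ay": 0, "az": 0},
    {"fingers": 1, "tx": 0, "ty": 0.12, "tz": 0, "ax": 0.12, "ay": 0, "az": 0},
    {"fingers": 1, "tx": 0, "ty": 0.147, "tz": 0, "ax": 0.16, "ay": 0, "az": 0},
    {"fingers": 1, "tx": 0, "ty": 0.147, "tz": 0, "ax": 0.19, "ay": 0, "az": 0}
  ]
}}

```text
time_s: 16.52
tcp_pos: [0.3726, 0.1114, 0.1463]
ee_rot: [[-0.003, -0.926, 0.378], [-0.001, 0.378, 0.926], [-1.0, 0.002, -0.002]]
wrist_force: [-0.1, -0.2, -1.0]
gripper_width: 0.109
```

{"name": "play_rows", "arguments": {
  "commands": [
    {"fingers": 1, "tx": 0, "ty": 0, "tz": 0, "ax": 0.04, "ay": 0, "az": 0},
    {"fingers": 1, "tx": 0, "ty": 0, "tz": 0, "ax": 0.08, "ay": 0, "az": 0},
    {"fingers": 1, "tx": 0, "ty": 0, "tz": 0, "ax": 0.12, "ay": 0, "az": 0},
    {"fingers": 1, "tx": 0, "ty": 0, "tz": 0, "ax": 0.16, "ay": 0, "az": 0},
    {"fingers": 1, "tx": 0, "ty": 0, "tz": 0, "ax": 0.19, "ay": 0, "az": 0}
  ]
}}

```text
time_s: 16.93
tcp_pos: [0.3766, 0.1135, 0.1467]
ee_rot: [[0.0, -0.553, 0.833], [0.0, 0.833, 0.553], [-1.0, 0.0, 0.0]]
wrist_force: [-0.2, -0.3, -0.5]
gripper_width: 0.007
```

{"name": "play_rows", "arguments": {
  "commands": [
    {"fingers": 1, "tx": 0.04, "ty": 0, "tz": 0, "ax": 0.04, "ay": 0, "az": 0},
    {"fingers": 1, "tx": 0.08, "ty": 0, "tz": 0, "ax": 0.08, "ay": 0, "az": 0},
    {"fingers": 1, "tx": 0.12, "ty": 0, "tz": 0, "ax": 0.12, "ay": 0, "az": 0},
    {"fingers": 1, "tx": 0.12, "ty": 0, "tz": 0, "ax": 0.12, "ay": 0, "az": 0},
    {"fingers": 1, "tx": 0.12, "ty": 0, "tz": 0, "ax": 0.12, "ay": 0, "az": 0}
  ]
}}

```text
time_s: 17.35
tcp_pos: [0.3762, 0.1129, 0.0561]
ee_rot: [[-0.003, -0.217, 0.976], [-0.003, 0.976, 0.217], [-1.0, -0.002, -0.003]]
wrist_force: [-0.1, 0.4, -0.2]
gripper_width: 0.004
```

Run:
```python
from h import *
u=np.array([np.cos(np.radians(12.3)),np.sin(np.radians(12.3))]);p=np.array([.5003,.1402])-.1*u
go([*p,.06],102.3)
```

```text
time 17.35 tcp [0.3762 0.1129 0.0561] F [-0.1  0.4 -0.2] t [-0.0054  0.0001  0.0361] ax 0.001 j6 -118.2
```

{"name": "play_rows", "arguments": {
  "commands": [
    {"fingers": 1, "tx": -0.005, "ty": 0, "tz": 0.03, "ax": 0, "ay": 0, "az": 0},
    {"fingers": 1, "tx": -0.005, "ty": 0, "tz": 0.044, "ax": 0, "ay": 0, "az": 0},
    {"fingers": 1, "tx": -0.005, "ty": 0, "tz": 0.048, "ax": 0, "ay": 0, "az": 0},
    {"fingers": 1, "tx": -0.005, "ty": 0, "tz": 0.052, "ax": 0, "ay": 0, "az": 0},
    {"fingers": 1, "tx": -0.005, "ty": 0, "tz": 0.056, "ax": 0, "ay": 0, "az": 0}
  ]
}}

```text
time_s: 17.77
tcp_pos: [0.4174, 0.1222, 0.061]
ee_rot: [[-0.0, -0.213, 0.977], [0.0, 0.977, 0.213], [-1.0, 0.0, -0.0]]
wrist_force: [-2.8, 0.6, 1.3]
gripper_width: 0.008
```

{"name": "play_rows", "arguments": {
  "commands": [
    {"fingers": 1, "tx": 0, "ty": 0, "tz": 0.004, "ax": 0, "ay": 0, "az": 0},
    {"fingers": 1, "tx": 0, "ty": 0, "tz": 0.008, "ax": 0, "ay": 0, "az": 0},
    {"fingers": 1, "tx": 0, "ty": 0, "tz": 0.012, "ax": 0, "ay": 0, "az": 0},
    {"fingers": 1, "tx": 0, "ty": 0, "tz": 0.016, "ax": 0, "ay": 0, "az": 0},
    {"fingers": 1, "tx": 0, "ty": 0, "tz": 0.021, "ax": 0, "ay": 0, "az": 0}
  ]
}}

```text
time_s: 18.18
tcp_pos: [0.433, 0.1256, 0.0603]
ee_rot: [[-0.001, -0.213, 0.977], [-0.001, 0.977, 0.213], [-1.0, -0.0, -0.001]]
wrist_force: [-1.7, -1.9, 0.9]
gripper_width: 0.005
```

{"name": "play_rows", "arguments": {
  "commands": [
    {"fingers": 1, "tx": 0, "ty": 0, "tz": 0.005, "ax": 0, "ay": 0, "az": 0},
    {"fingers": 1, "tx": 0, "ty": 0, "tz": 0.01, "ax": 0, "ay": 0, "az": 0},
    {"fingers": 1, "tx": 0, "ty": 0, "tz": 0.015, "ax": 0, "ay": 0, "az": 0},
    {"fingers": 1, "tx": 0, "ty": 0, "tz": 0.02, "ax": 0, "ay": 0, "az": 0},
    {"fingers": 1, "tx": 0, "ty": 0, "tz": 0.025, "ax": 0, "ay": 0, "az": 0}
  ]
}}

```text
time_s: 18.6
tcp_pos: [0.4518, 0.1298, 0.0603]
ee_rot: [[-0.0, -0.213, 0.977], [-0.0, 0.977, 0.213], [-1.0, -0.0, -0.0]]
wrist_force: [-2.7, -1.6, 0.6]
gripper_width: 0.005
```

{"name": "play_rows", "arguments": {
  "commands": [
    {"fingers": 1, "tx": 0, "ty": 0, "tz": 0.004, "ax": 0, "ay": 0, "az": 0},
    {"fingers": 1, "tx": 0, "ty": 0, "tz": 0.008, "ax": 0, "ay": 0, "az": 0},
    {"fingers": 1, "tx": 0, "ty": 0, "tz": 0.012, "ax": 0, "ay": 0, "az": 0},
    {"fingers": 1, "tx": 0, "ty": 0, "tz": 0.016, "ax": 0, "ay": 0, "az": 0},
    {"fingers": 1, "tx": 0, "ty": 0, "tz": 0.02, "ax": 0, "ay": 0, "az": 0}
  ]
}}

```text
time_s: 19.02
tcp_pos: [0.4653, 0.1328, 0.0602]
ee_rot: [[-0.002, -0.213, 0.977], [-0.001, 0.977, 0.213], [-1.0, -0.0, -0.002]]
wrist_force: [-6.1, 0.2, 3.8]
gripper_width: 0.008
```

{"name": "play_rows", "arguments": {
  "commands": [
    {"fingers": 1, "tx": 0, "ty": 0, "tz": 0.004, "ax": 0, "ay": 0, "az": 0},
    {"fingers": 1, "tx": 0, "ty": 0, "tz": 0.008, "ax": 0, "ay": 0, "az": 0},
    {"fingers": 1, "tx": 0, "ty": 0, "tz": 0.012, "ax": 0, "ay": 0, "az": 0},
    {"fingers": 1, "tx": 0, "ty": 0, "tz": 0.016, "ax": 0, "ay": 0, "az": 0},
    {"fingers": 1, "tx": 0, "ty": 0, "tz": 0.018, "ax": 0, "ay": 0, "az": 0}
  ]
}}

```text
time_s: 19.43
tcp_pos: [0.4783, 0.1357, 0.0602]
ee_rot: [[-0.003, -0.213, 0.977], [-0.001, 0.977, 0.213], [-1.0, -0.0, -0.003]]
wrist_force: [-6.6, 0.0, 4.2]
gripper_width: 0.004
```

{"name": "play_rows", "arguments": {
  "commands": [
    {"fingers": 1, "tx": -0.0007, "ty": 0.0003, "tz": 0.002, "ax": 0, "ay": 0, "az": 0},
    {"fingers": 1, "tx": -0.0007, "ty": 0.0003, "tz": 0.0042, "ax": 0, "ay": 0, "az": 0},
    {"fingers": 1, "tx": -0.0007, "ty": 0.0003, "tz": 0.0064, "ax": 0, "ay": 0, "az": 0},
    {"fingers": 1, "tx": -0.0007, "ty": 0.0003, "tz": 0.0086, "ax": 0, "ay": 0, "az": 0},
    {"fingers": 1, "tx": -0.0007, "ty": 0.0003, "tz": 0.0108, "ax": 0, "ay": 0, "az": 0}
  ]
}}

```text
time_s: 19.85
tcp_pos: [0.4851, 0.1371, 0.0603]
ee_rot: [[-0.005, -0.213, 0.977], [-0.002, 0.977, 0.213], [-1.0, -0.001, -0.005]]
wrist_force: [-7.4, -0.2, 3.5]
gripper_width: 0.004
```

{"name": "play_rows", "arguments": {
  "commands": [
    {"fingers": 1, "tx": -0.0006, "ty": 0, "tz": 0.0026, "ax": 0, "ay": 0, "az": 0},
    {"fingers": 1, "tx": -0.0006, "ty": 0, "tz": 0.005, "ax": 0, "ay": 0, "az": 0},
    {"fingers": 1, "tx": -0.0006, "ty": 0, "tz": 0.0074, "ax": 0, "ay": 0, "az": 0},
    {"fingers": 1, "tx": -0.0006, "ty": 0, "tz": 0.0098, "ax": 0, "ay": 0, "az": 0},
    {"fingers": 1, "tx": -0.0006, "ty": 0, "tz": 0.0122, "ax": 0, "ay": 0, "az": 0}
  ]
}}

```text
time_s: 20.27
tcp_pos: [0.4934, 0.139, 0.0603]
ee_rot: [[-0.006, -0.212, 0.977], [-0.002, 0.977, 0.212], [-1.0, -0.001, -0.007]]
wrist_force: [-8.8, 1.7, 1.2]
gripper_width: 0.009
```

{"name": "play_rows", "arguments": {
  "commands": [
    {"fingers": 1, "tx": 0, "ty": 0.0006, "tz": 0.002, "ax": 0, "ay": 0, "az": 0},
    {"fingers": 1, "tx": 0, "ty": 0.0006, "tz": 0.004, "ax": 0, "ay": 0, "az": 0},
    {"fingers": 1, "tx": 0, "ty": 0.0006, "tz": 0.006, "ax": 0, "ay": 0, "az": 0},
    {"fingers": 1, "tx": 0, "ty": 0.0006, "tz": 0.008, "ax": 0, "ay": 0, "az": 0},
    {"fingers": 1, "tx": 0, "ty": 0.0006, "tz": 0.0095, "ax": 0, "ay": 0, "az": 0}
  ]
}}

```text
time_s: 20.68
tcp_pos: [0.5, 0.1405, 0.0603]
ee_rot: [[-0.007, -0.212, 0.977], [-0.003, 0.977, 0.212], [-1.0, -0.001, -0.007]]
wrist_force: [-8.6, -0.5, 3.0]
gripper_width: 0.005
```

{"name": "play_rows", "arguments": {
  "commands": [
    {"fingers": 1, "tx": -0.0003, "ty": 0, "tz": 0.0014, "ax": 0, "ay": 0, "az": 0},
    {"fingers": 1, "tx": -0.0004, "ty": 0, "tz": 0.0028, "ax": 0, "ay": 0, "az": 0},
    {"fingers": 1, "tx": -0.0004, "ty": 0, "tz": 0.004, "ax": 0, "ay": 0, "az": 0}
  ]
}}

```text
time_s: 20.93
tcp_pos: [0.5025, 0.141, 0.0603]
ee_rot: [[-0.008, -0.212, 0.977], [-0.003, 0.977, 0.212], [-1.0, -0.001, -0.008]]
wrist_force: [-8.1, -1.4, 2.7]
gripper_width: 0.007
```

{"name": "play_rows", "arguments": {
  "commands": [
    {"fingers": 1, "tx": -0.0003, "ty": 0, "tz": 0.0012, "ax": 0, "ay": 0, "az": 0},
    {"fingers": 1, "tx": -0.0003, "ty": 0, "tz": 0.0024, "ax": 0, "ay": 0, "az": 0}
  ]
}}

```text
time_s: 21.1
tcp_pos: [0.5038, 0.1413, 0.0603]
ee_rot: [[-0.009, -0.212, 0.977], [-0.003, 0.977, 0.212], [-1.0, -0.002, -0.009]]
wrist_force: [-9.7, -0.5, 0.7]
gripper_width: 0.007
```

{"name": "play_rows", "arguments": {
  "commands": [
    {"fingers": 1, "tx": 0, "ty": 0, "tz": 0.0008, "ax": 0, "ay": 0, "az": 0},
    {"fingers": 1, "tx": 0, "ty": 0, "tz": 0.0016, "ax": 0, "ay": 0, "az": 0}
  ]
}}

```text
time_s: 21.27
tcp_pos: [0.5049, 0.1415, 0.0603]
ee_rot: [[-0.009, -0.212, 0.977], [-0.004, 0.977, 0.212], [-1.0, -0.002, -0.01]]
wrist_force: [-11.2, 0.3, 2.1]
gripper_width: 0.005
```

{"name": "play_rows", "arguments": {
  "commands": [
    {"fingers": 1, "tx": -0.0002, "ty": 0, "tz": 0.0005, "ax": 0, "ay": 0, "az": 0},
    {"fingers": 1, "tx": -0.0003, "ty": 0, "tz": 0.0009, "ax": 0, "ay": 0, "az": 0}
  ]
}}

```text
time_s: 21.43
tcp_pos: [0.5049, 0.1415, 0.0604]
ee_rot: [[-0.01, -0.212, 0.977], [-0.004, 0.977, 0.212], [-1.0, -0.002, -0.011]]
wrist_force: [-11.6, 2.0, 1.1]
gripper_width: 0.007
```

{"name": "play_rows", "arguments": {
  "commands": [
    {"fingers": 1, "tx": -0.0002, "ty": 0.0004, "tz": 0.0005, "ax": 0, "ay": 0, "az": 0},
    {"fingers": 1, "tx": -0.0002, "ty": 0.0004, "tz": 0.0009, "ax": 0, "ay": 0, "az": 0}
  ]
}}

```text
time_s: 21.6
tcp_pos: [0.505, 0.1416, 0.0604]
ee_rot: [[-0.012, -0.212, 0.977], [-0.005, 0.977, 0.212], [-1.0, -0.002, -0.012]]
wrist_force: [-12.0, 0.1, 3.2]
gripper_width: 0.003
```

{"name": "play_rows", "arguments": {
  "commands": [
    {"fingers": 1, "tx": -0.0005, "ty": 0, "tz": 0.0005, "ax": 0, "ay": 0, "az": 0},
    {"fingers": 1, "tx": -0.0005, "ty": 0, "tz": 0.001, "ax": 0, "ay": 0, "az": 0}
  ]
}}

```text
time_s: 21.77
tcp_pos: [0.5051, 0.1415, 0.0604]
ee_rot: [[-0.013, -0.211, 0.977], [-0.005, 0.977, 0.211], [-1.0, -0.002, -0.014]]
wrist_force: [-13.7, 1.0, 1.8]
gripper_width: 0.008
```

{"name": "play_rows", "arguments": {
  "commands": [
    {"fingers": 1, "tx": 0, "ty": 0, "tz": -0.005, "ax": 0, "ay": 0, "az": 0},
    {"fingers": 1, "tx": 0, "ty": 0, "tz": -0.012, "ax": 0, "ay": 0, "az": 0},
    {"fingers": 1, "tx": 0, "ty": 0, "tz": -0.02, "ax": 0, "ay": 0, "az": 0},
    {"fingers": 1, "tx": 0, "ty": 0, "tz": -0.05, "ax": 0, "ay": 0, "az": 0},
    {"fingers": 1, "tx": 0, "ty": 0, "tz": -0.09, "ax": 0, "ay": 0, "az": 0}
  ]
}}

```text
time_s: 22.18
tcp_pos: [0.4482, 0.1315, 0.0635]
ee_rot: [[0.007, -0.214, 0.977], [0.004, 0.977, 0.214], [-1.0, 0.002, 0.008]]
wrist_force: [-1.0, 0.4, 0.8]
gripper_width: 0.007
```

{"name": "play_rows", "arguments": {
  "commands": [
    {"fingers": 1, "tx": -0.05, "ty": -0.02, "tz": 0, "ax": 0, "ay": 0, "az": 0},
    {"fingers": 1, "tx": -0.1, "ty": -0.06, "tz": 0, "ax": 0, "ay": 0, "az": 0},
    {"fingers": 1, "tx": -0.15, "ty": -0.11, "tz": 0, "ax": 0, "ay": 0, "az": 0},
    {"fingers": 1, "tx": -0.15, "ty": -0.16, "tz": 0, "ax": 0, "ay": 0, "az": 0},
    {"fingers": 1, "tx": -0.15, "ty": -0.21, "tz": 0, "ax": 0, "ay": 0, "az": 0}
  ]
}}

```text
time_s: 22.6
tcp_pos: [0.4818, -0.0193, 0.1801]
ee_rot: [[0.015, -0.217, 0.976], [0.003, 0.976, 0.217], [-1.0, -0.001, 0.015]]
wrist_force: [1.0, 0.4, -1.0]
gripper_width: 0.004
```

{"name": "play_rows", "arguments": {
  "commands": [
    {"fingers": 1, "tx": 0, "ty": -0.05, "tz": 0, "ax": 0, "ay": 0, "az": 0},
    {"fingers": 1, "tx": 0, "ty": -0.1, "tz": 0, "ax": 0, "ay": 0, "az": 0},
    {"fingers": 1, "tx": 0, "ty": -0.15, "tz": 0, "ax": 0, "ay": 0, "az": 0},
    {"fingers": 1, "tx": 0, "ty": -0.2, "tz": 0, "ax": 0, "ay": 0, "az": 0},
    {"fingers": 1, "tx": 0, "ty": -0.25, "tz": 0, "ax": 0, "ay": 0, "az": 0}
  ]
}}

```text
time_s: 23.02
tcp_pos: [0.5198, -0.2048, 0.1765]
ee_rot: [[0.007, -0.214, 0.977], [-0.002, 0.977, 0.214], [-1.0, -0.003, 0.007]]
wrist_force: [1.2, 1.1, 0.8]
gripper_width: 0.008
```

Run:
```python
from h import *
s=r.sense();print(s["time_s"],s["tcp_pos"],s["wrist_force"])
a=viewer.capture("scene");b=viewer.capture("top")
im=np.vstack([a["image"][170:270,250:400],b["image"][155:255,255:405]])
cv2.imwrite("pics/p9.png",cv2.resize(im,None,fx=3,fy=3,interpolation=cv2.INTER_CUBIC)[...,::-1])
```

```text
23.0167 [ 0.51984768 -0.20478447  0.17654548] [1.20874895 1.14333553 0.84085125]
```

View pics/p9.png

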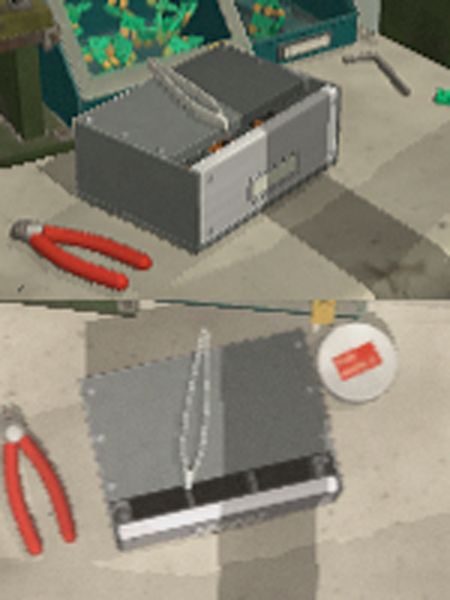

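The drawer is shut, with its front level with the side walls as it was at the start. Bobbins show orange through the gap, and the tweezers, cutters and tin are unmoved. I'm handing the job in.

```bash
python3 -c "
from h import *
print(job.finish_job())"
```

```text
the job is handed in; nothing more can be done
None
```

The bobbin is in the middle compartment and the drawer is latched shut. I handed the job in at about 23 s of the 72 s allowed; no verdict is reported.

- **Opening press:** I felt the end stop about 14 mm in and seated it at about 13.6 N. The highest total contact force I read was about 14.3 N. Readings come only at the end of each move call, so a short peak between them would not show. The drawer sprang open to about 35 mm.
- **Placing:** I hooked the front and pulled the drawer out to about 77 mm. The bobbin touched the compartment floor at the expected height. A picture taken after release showed it upright and let go, and the right-hand stored bobbin standing.
- **Closing press:** I felt the stop about 1 mm short of the first press and seated it at about 13.2 N, with a highest total reading of about 13.8 N.
- **Last checks:** The final picture shows the front level with the case's side walls after the arm let go. The tweezers, side cutters and flux tin look unmoved. The arm was clear of everything.
- **Not fully seen:** Once the drawer was shut, only orange parts of the bobbins showed through the gap. I did not check directly that all three were upright after closing. The left stored bobbin was mostly hidden throughout, so I never saw it clearly.

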